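# Index the star to the sensor and clamp it

## Robot

A 6-joint arm with a two-finger parallel gripper is mounted at the origin on the work surface. World frame = base frame: x ahead of the robot, y to its left, z up, the work surface at z = 0. Lengths are in m, angles in rad, forces in N, time in s.
With the tool pointing down it reaches from about 0.375 to 0.975 m from the base axis. Payload 3.8 kg.
Tool frame: the origin (TCP) lies at the very end of the fingers, on their centre line; the grasp point (between the pads) lies 19 mm behind it; z points along the fingers, y is the line along which they close (so a half turn about z gives the same grasp; the last joint's range is limited). The gripper opens to 85 mm and grips with 20 to 120 N. Pads are 22 mm wide; open, the fingers measure 114 mm over their backs; the gripper's body (76 mm by 85 mm) begins 54 mm behind the grasp point. The pads swing forward as they close: fully open they stand 13 mm farther back than shut.
Start: joints at [-1.328, 0.264, 1.604, -0, 1.274, -0.037], TCP at [0.186, -0.649, 0.206] pointing down, gripper open.
Joint ranges: [-2.63, 2.63], [-0.94, 2.18], [0.31, 2.57], [-1.31, 4.45], [0, 2.66], [-2.55, 2.55]. Speed limits (rad/s): [2.57, 2.57, 3.14, 3.14, 3.14, 3.14].

## Interface

Orientations are given as a rotation vector (axis times angle).
In Python, from workcell import read_state, read_camera, calibration, finish_job gives the robot as it stands.
- The arm moves only by the tool step_arm, never from a script. Its argument "commands" is a list of rows, each an object of numbers: "fingers": the gripper's target within -1 to 1 (shut at 1, half-way at 0, fully open at -1); "dx", "dy", "dz": the shift along the tool's x, y, z in m; "roll": the turn about the tool's z in degrees. In form: [{"fingers": .., "dx": .., "dy": .., "dz": .., "roll": ..}, ...]. A call has 1 to 8 rows; each row is the pose to reach, as a shift and turn from the pose commanded when the call began, along the tool's axes at that moment; what a row does not reach only later rows make up. A row lasts 1/8 s, in which the tool goes at most 62.5 mm and 10.7 degrees, less where a joint would pass 70% of its speed; a pose out of reach is approached as far as the arm can. A call with a gripper value outside its range is refused whole. The fingers move at their own pace and stop on an object; "squeeze" is the grip in N (left out, the last holds). Time passes only in rows, so rows that repeat a pose let the fingers close. It gives the time, the measured TCP pose, the force, the opening and the grip force at its end, in the units of the state.
- read_state(): the state, without advancing time (a new reading comes with each control period).
- read_camera(name): name is "scene" or "top"; returns (picture, depth): 384x512x3 uint8, blue, green, red; 384x512 float32, m along the optical axis (not along the pixel's ray), 0 where there is no reading.
- calibration(name): a dict with "intrinsics" (3x3 intrinsics, pixels), "world_to_cam" (4x4, takes a point from world to camera coordinates). Camera axes: x right, y up, looking along -z (the intrinsics and any distortion apply to the point x, -y, -z); pixel columns grow to the right and rows downward; lengths in m; the calibration is good to about 2 mm. A picture is of the moment at which its call begins. calibration takes no time and is no camera call.
- finish_job(): hands the job in; it is judged then, once.
The state is a dict: "time": time; "q": joint angles; "joint_vel": joint speeds; "joint_torque": joint torques, N m; "tool_pos": TCP position; "tcp_rot": TCP orientation; "wrist_force": force on the tool from outside, world axes, zero at the start; "torque": the same for the moment, N m; "width": opening from 0.0 (shut) to 1.0 (fully open); "grip_force": force on a finger pad.
Only numpy, scipy, OpenCV 4.12 (cv2) and the standard library are available. Lean on these libraries where they do the work, as an engineer would, in place of code of your own. Each camera call takes 0.05 s, during which the arm holds its last target. There are 200 camera calls.

## Task

Push on an arm of the three-armed index star to turn it, either way round, until its red cup points straight at the black sensor post; then push the yellow lever on the grey valve box all the way across, from the red dot's side to its stop over the green dot, so that the star is clamped there. Do not lift the star off its spindle, and leave the loose dish, tube and blocks where they stand.

Things in the scene. Friction and masses are not known exactly. Their poses are not given: they have to be found in the camera images.
- index_base: fixed round aluminium base, 304 mm across, 14 mm thick; origin at the centre of its underside on the bench. Its +x points to the black sensor post: inner face 161 mm from the centre, 36 mm wide, top 92 mm above the bench, on a foot reaching 215 mm out. A short yellow line on the base lies under the place the red cup must come to. Screw heads near its rim stand 4 mm high
- axis (a point): point on the star's vertical turning axis, 58 mm above the bench, at half the height of the arms. The star turns endlessly both ways with about 0.15 N m of friction and stays where it is left. It only rests on its spindle, so it could be lifted; mass about 0.8 kg. Under the arms there is only the 14 mm base and a central post 52 mm across
- aim (a point): point 120 mm from the axis straight towards the sensor post (over the yellow line), 58 mm above the bench: where the centre of the red cup must come
- star: steel hub 64 mm across with three aluminium arms 120 degrees apart (anticlockwise from above: red, blue, white), 18 mm wide, spanning 46 to 70 mm above the bench, their sides free from 32 to 96 mm from the axis; each ends in a round open cup 48 mm across, centre 120 mm from the axis, rim 76 mm above the bench. Origin on the axis, 46 mm above the bench, +x along the red-cup arm
- red_cup (a point): centre of the red cup, 120 mm from the axis, 58 mm above the bench
- valve_box: fixed grey valve box 80 x 80 x 46 mm, origin at the centre of its underside on the bench; its -x side is that over which the lever sweeps. A red dot lies on its top in the -x +y corner, a green dot in the -x -y corner. It can stand to the left or to the right of the star
- lever_pin (a point): point on the vertical pin on which the lever swings, at the box's centre, 65 mm above the bench (half the height of the lever's bar)
- lever_tip (a point): centre of the round yellow grip, 22 mm across, at the lever's end, 100 mm from the pin; the grip spans 53 to 77 mm above the bench. The yellow bar behind it is 14 mm wide and spans 58 to 72 mm above the bench
- lever (a joint): lever angle: 0 points over the red dot (to the box's -x +y corner), 1.571 rad is the stop where it points over the green dot (-x -y corner). It grows anticlockwise seen from above. About 0.12 N m of friction; it stays where it is left
- dish: loose red dish 116 mm across, 32 mm high, origin under its centre; bystander, on the other side of the star from the valve box
- red_block: loose red block 50 x 26 x 24 mm (length along its x), origin under its centre; bystander
- blue_block: loose blue block 50 x 26 x 24 mm (length along its x), origin under its centre; bystander
- tube: loose white open tube 54 mm across, 85 mm high, origin under its centre; bystander
Not all that is in view belongs to the job. There is more than one size of the valve_box; the job needs the largest.

How it is judged:
By the outcome, as a careful person would: the job done as asked, in the order asked, and still so for the second after the job is handed in, with the robot touching nothing.
It also fails if it takes over 67 s, if anything falls off the work surface, if the arm or the gripper's body presses on something with over 40 N, if the wrist force passes 120 N, or if a joint passes its speed limit or range.

## Working session

There is one attempt and no reset: what is moved stays moved. The work goes in short steps, Python scripts to look and compute and a tool call to move; the robot and the scene stay as the last step left them, time stands still between calls to the robot, and variables do not carry over. Pictures are saved under pics/ and viewed, at most 10 in all, crops included, and the job is handed in when it is done.

Besides the shell and the picture viewer there is one more tool, called as a command line: name --argument value ..., lists and objects as JSON in quotes. step_arm: Moves the arm, as the interface text tells. Its arguments: {"type":"object","properties":{"commands":{"type":"array","items":{"type":"object","properties":{"fingers":{"type":"number"},"dx":{"type":"number"},"dy":{"type":"number"},"dz":{"type":"number"},"roll":{"type":"number"}}}},"squeeze":{"type":"number"}},"required":["commands"]}

```bash
mkdir -p pics; ls; cat > h.py <<'E'
import numpy as np, cv2
from workcell import read_state, read_camera, calibration, finish_job
def ray(cal,u,v):
    K=np.array(cal["intrinsics"]);T=np.array(cal["world_to_cam"])
    d=np.linalg.inv(K)@[u,v,1]; d=np.array([d[0],-d[1],-d[2]])
    R=T[:3,:3]; return -R.T@T[:3,3], R.T@d
def onplane(cal,u,v,z):
    o,d=ray(cal,u,v); return o+d*(z-o[2])/d[2]
E
python3 - <<'E'
from h import *
a,d=read_camera("scene"); b,e=read_camera("top")
np.savez("s0.npz",a=a,d=d,b=b,e=e)
cv2.imwrite("pics/scene0.png",cv2.resize(a,(800,600)));cv2.imwrite("pics/top0.png",cv2.resize(b,(800,600)))
print(calibration("top"),calibration("scene"));s=read_state();print(s["time"],s["tool_pos"],s["tcp_rot"])
E
```

```text
pics
{'intrinsics': array([[459.11938393,   0.        , 252.51383008],
       [  0.        , 459.11938393, 193.4200302 ],
       [  0.        ,   0.        ,   1.        ]]), 'world_to_cam': array([[ 4.94805198e-03, -9.99986894e-01,  1.31496983e-03,
        -2.71218711e-02],
       [ 9.79501381e-01,  5.11148961e-03,  2.01372585e-01,
        -5.63980543e-01],
       [-2.01376667e-01,  2.91612743e-04,  9.79513835e-01,
        -1.47392253e+00],
       [ 0.00000000e+00,  0.00000000e+00,  0.00000000e+00,
         1.00000000e+00]])} {'intrinsics': array([[467.61277449,   0.        , 264.59423507],
       [  0.        , 467.61277449, 192.39961542],
       [  0.        ,   0.        ,   1.        ]]), 'world_to_cam': array([[ 0.86083272,  0.50886888,  0.00441561, -0.48499907],
       [-0.28370661,  0.47269537,  0.83430788,  0.11861586],
       [ 0.42246608, -0.71945226,  0.5512811 , -1.55537513],
       [ 0.        ,  0.        ,  0.        ,  1.        ]])}
0.1 [ 0.18622699 -0.64804095  0.20524913] [-3.10882824e+00 -4.37845143e-01  3.89638474e-04]
```

View pics/scene0.png

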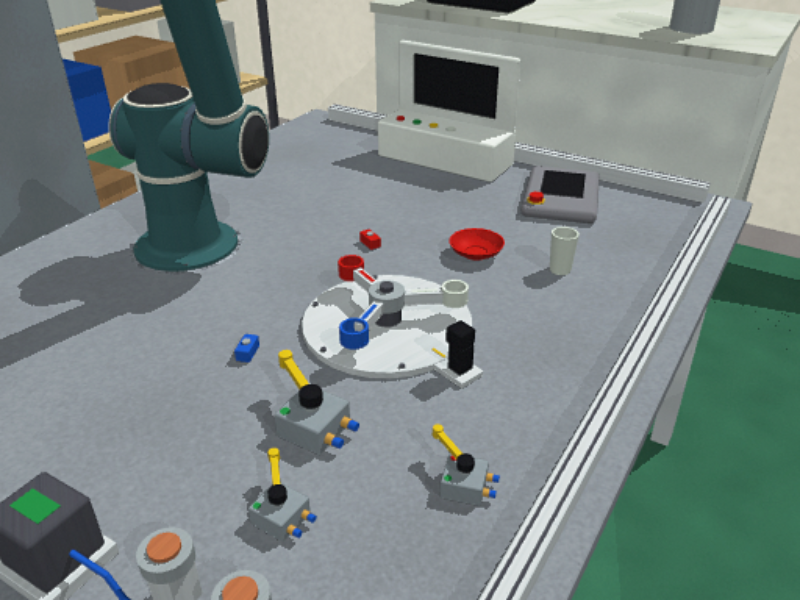

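View pics/top0.png

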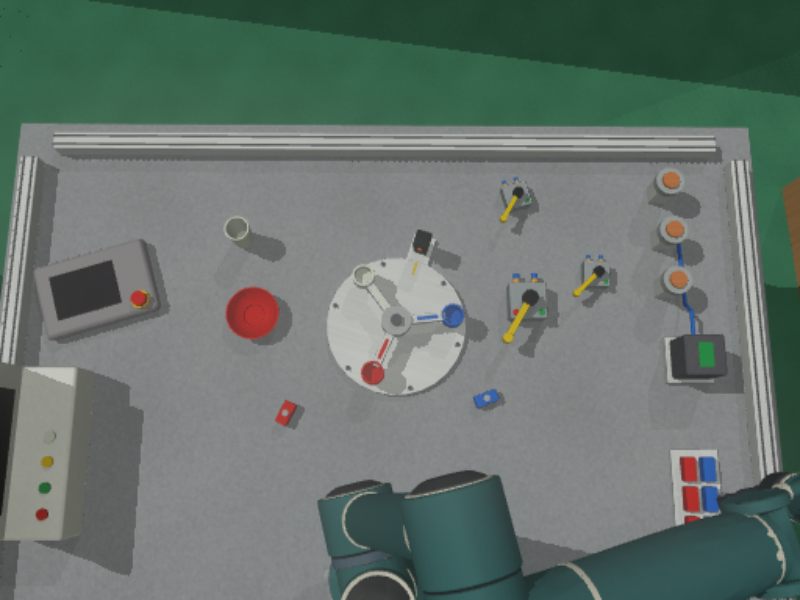

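The scene shot shows the star at about (387,295) and the largest valve box at (313,415). Two smaller boxes stand at (280,510) and (465,480).

In the top view (800x600) the boxes that could be taken for the valve box are (527,300), which is largest, plus (596,272) and (516,195), both small. I choose (527,300). The red cup is at (373,373), as opposed to the dish at (252,313) and the red block at (286,413). The post is at (423,243).

```bash
cat >> h.py <<'E'
def blobs(img,lo,hi,box,amin=6):
    hsv=cv2.cvtColor(img,cv2.COLOR_BGR2HSV)
    m=cv2.inRange(hsv,lo,hi)
    k=np.zeros_like(m);x0,y0,x1,y1=box;k[y0:y1,x0:x1]=m[y0:y1,x0:x1]
    n,l,s,c=cv2.connectedComponentsWithStats(k)
    return [(int(s[i,4]),s[i,:4].tolist(),c[i].round(1).tolist(),(l==i)) for i in range(1,n) if s[i,4]>=amin]
E
python3 - <<'E'
from h import *
z=np.load("s0.npz");b=z["b"];cal=calibration("top")
bx=(205,140,355,260)
for n,lo,hi in [("red",(0,150,60),(8,255,255)),("blue",(105,150,50),(125,255,255)),("yel",(18,150,80),(32,255,255)),("green",(45,100,50),(80,255,255)),("dark",(0,0,0),(179,255,45))]:
    for a,s,c,m in blobs(b,lo,hi,bx): print(n,a,s,c,[onplane(cal,*c,h)[:2].round(3).tolist() for h in (.014,.046,.076)])
cv2.imwrite("pics/c.png",cv2.resize(b[140:260,205:355],(800,640),interpolation=cv2.INTER_CUBIC)[:600])
cv2.imwrite("pics/c.png",cv2.resize(b[140:260,205:355],(750,600),interpolation=cv2.INTER_CUBIC))
E
```

```text
red 8 [329, 198, 3, 4] [329.8, 199.2] [[0.554, -0.289], [0.548, -0.283], [0.542, -0.278]]
red 22 [242, 217, 6, 12] [244.7, 223.0] [[0.471, 0.002], [0.466, 0.001], [0.462, 0.001]]
red 6 [232, 232, 4, 5] [233.2, 233.8] [[0.434, 0.04], [0.43, 0.039], [0.427, 0.038]]
red 69 [231, 232, 14, 13] [239.7, 239.7] [[0.414, 0.018], [0.411, 0.017], [0.408, 0.016]]
blue 6 [329, 175, 3, 2] [330.0, 175.5] [[0.638, -0.292], [0.63, -0.287], [0.622, -0.281]]
blue 9 [340, 175, 4, 3] [341.3, 175.7] [[0.637, -0.331], [0.629, -0.325], [0.622, -0.319]]
blue 11 [290, 195, 7, 8] [293.9, 197.6] [[0.559, -0.166], [0.553, -0.163], [0.547, -0.16]]
blue 53 [284, 199, 12, 9] [290.7, 203.5] [[0.539, -0.155], [0.533, -0.152], [0.527, -0.15]]
blue 7 [273, 202, 7, 1] [276.0, 202.0] [[0.544, -0.105], [0.538, -0.103], [0.532, -0.101]]
blue 81 [303, 249, 16, 11] [310.8, 254.5] [[0.366, -0.22], [0.363, -0.216], [0.361, -0.212]]
yel 7 [320, 140, 4, 2] [321.7, 140.4] [[0.765, -0.267], [0.754, -0.262], [0.744, -0.257]]
yel 117 [322, 194, 17, 25] [329.7, 206.5] [[0.529, -0.288], [0.523, -0.282], [0.518, -0.277]]
green 13 [345, 198, 4, 4] [346.4, 199.4] [[0.554, -0.346], [0.548, -0.339], [0.542, -0.333]]
```

View pics/c.png

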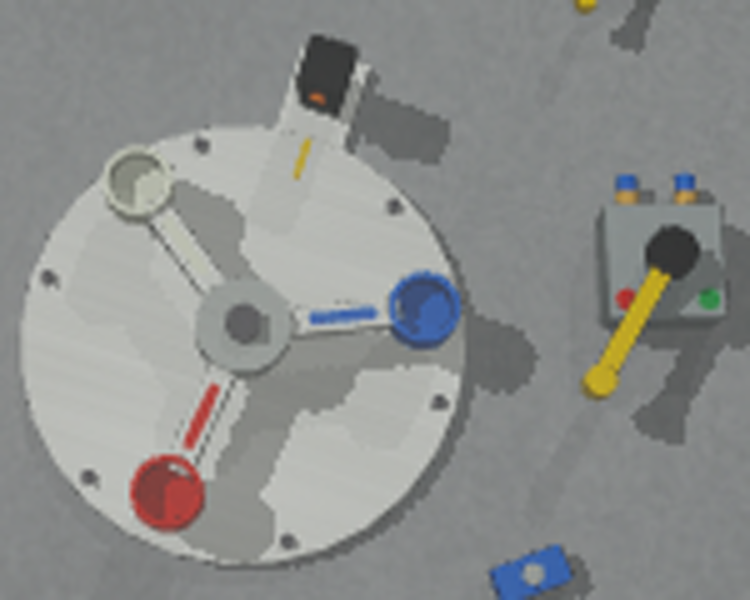

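The crop confirms the star and the large box. Crop pixels: red cup (168,492), blue (424,310), white (139,182), yellow line (302,159), lever tip (600,382), pin (672,252), red dot (626,299), green dot (709,299).

```bash
python3 - <<'E'
from h import *
cal=calibration("top")
P=lambda x,y,z:onplane(cal,205+x/5-.4,140+y/5-.4,z)[:2]
r,b,w=P(168,492,.076),P(424,310,.076),P(139,182,.076)
print("cups",r,b,w,"mean",(r+b+w)/3)
A=np.array([2*(b-r),2*(w-r)]);ax=np.linalg.solve(A,[b@b-r@r,w@w-r@r]);print("circ",ax,np.linalg.norm(r-ax))
print("hub",P(243,324,.08))
z=np.load("s0.npz")
y1,y2=P(308,140,.014),P(297,178,.014); po=P(328,70,.092)
ang=lambda v:np.degrees(np.arctan2(v[1],v[0]))
m=(r+b+w)/3
print("line",y1,y2,ang(y1-y2),ang((y1+y2)/2-m),"post",po,ang(po-m),np.linalg.norm(po-m))
print("arms",[ang(c-m) for c in(r,b,w)])
tip=P(600,382,.077)
rd,gd=P(626,299,.046),P(709,299,.046)
corners=[P(*c,.046) for c in[(605,205),(721,205),(724,314),(611,317)]]
bc=np.mean(corners,0);print("box",corners,bc,"dots",rd,gd)
for h in(.08,.09): print("pin",P(672,252,h))
print("tip",tip,ang(tip-bc),np.linalg.norm(tip-bc),"boxyaw",ang(rd-gd)-90)
b=z["b"];e=z["e"]
s=read_state();import scipy.spatial.transform as t;print(t.Rotation.from_rotvec(s["tcp_rot"]).as_matrix().round(3),s["q"])
for n,x,y in[("dish",252,313),("tube",237,229),("rb",286,413),("bb",486,398)]:print(n,onplane(cal,x/1.5625,y/1.5625,.03)[:2])
E
```

```text
cups [0.41307079 0.02124657] [ 0.53350693 -0.14545471] [0.61897384 0.04281214] mean [ 0.52185052 -0.027132  ]
circ [ 0.52218185 -0.0267805 ] 0.11921335703700822
hub [ 0.52283101 -0.02667311]
line [ 0.66480309 -0.07133459] [ 0.63760103 -0.06369338] -15.690351402064294 -17.337734184548907 post [ 0.69217411 -0.08225441] -17.93331568397497 0.17902124701971264
arms [np.float64(156.02342750556755), np.float64(-84.37373190798478), np.float64(35.75984984186342)]
box [array([ 0.61198999, -0.27112549]), array([ 0.61240243, -0.34958093]), array([ 0.53745106, -0.34879523]), array([ 0.53501581, -0.27305537])] [ 0.57421482 -0.31063926] dots [ 0.54733849 -0.28345384] [ 0.54762798 -0.33911883]
pin [ 0.57243846 -0.30880772]
pin [ 0.57029475 -0.30687858]
tip [ 0.4861691  -0.25958003] 149.88981484061762 0.10177963068566702 boxyaw 0.2979730018823261
[[ 0.961  0.276 -0.001]
 [ 0.276 -0.961  0.002]
 [ 0.    -0.002 -1.   ]] [-1.32788656e+00  2.64709762e-01  1.60526695e+00 -3.42625212e-05
  1.27371332e+00 -3.69181661e-02]
dish [0.54428712 0.28442941]
tube [0.73382382 0.32624259]
rb [0.33033451 0.20319882]
bb [ 0.36385524 -0.21877551]
```

step_arm --commands '[{"fingers":1,"dx":0.05,"dy":-0.06,"dz":0,"roll":8},{"fingers":1,"dx":0.09,"dy":-0.11,"dz":0,"roll":16},{"fingers":1,"dx":0.13,"dy":-0.155,"dz":0,"roll":16},{"fingers":1,"dx":0.17,"dy":-0.205,"dz":0,"roll":16},{"fingers":1,"dx":0.21,"dy":-0.25,"dz":0,"roll":16},{"fingers":1,"dx":0.25,"dy":-0.3,"dz":0,"roll":16},{"fingers":1,"dx":0.29,"dy":-0.35,"dz":0,"roll":16},{"fingers":1,"dx":0.33,"dy":-0.395,"dz":0,"roll":16}]' --squeeze 20

```text
time: 1.1
tool_pos: [0.3884, -0.1894, 0.2063]
tcp_rot: [3.142, -0.0, 0.0]
wrist_force: [1.3, -0.5, -0.1]
width: 0.004
grip_force: 0.0
```

step_arm --commands '[{"fingers":1,"dx":0.02,"dy":-0.045},{"fingers":1,"dx":0.04,"dy":-0.09},{"fingers":1,"dx":0.056,"dy":-0.127},{"fingers":1,"dx":0.056,"dy":-0.127,"dz":0.045},{"fingers":1,"dx":0.056,"dy":-0.127,"dz":0.09},{"fingers":1,"dx":0.056,"dy":-0.127,"dz":0.13},{"fingers":1,"dx":0.056,"dy":-0.127,"dz":0.16},{"fingers":1,"dx":0.056,"dy":-0.127,"dz":0.163}]'

```text
invalid input
```

step_arm --commands '[{"fingers":1,"dx":0.02,"dy":-0.045,"dz":0,"roll":0},{"fingers":1,"dx":0.04,"dy":-0.09,"dz":0,"roll":0},{"fingers":1,"dx":0.056,"dy":-0.127,"dz":0,"roll":0},{"fingers":1,"dx":0.056,"dy":-0.127,"dz":0.045,"roll":0},{"fingers":1,"dx":0.056,"dy":-0.127,"dz":0.09,"roll":0},{"fingers":1,"dx":0.056,"dy":-0.127,"dz":0.13,"roll":0},{"fingers":1,"dx":0.056,"dy":-0.127,"dz":0.16,"roll":0},{"fingers":1,"dx":0.056,"dy":-0.127,"dz":0.163,"roll":0}]' --squeeze 20

```text
time: 2.1
tool_pos: [0.4411, -0.0637, 0.0408]
tcp_rot: [-3.14, -0.001, 0.01]
wrist_force: [0.1, 0.0, 0.1]
width: 0.001
grip_force: 0.0
```

```bash
python3 - <<'E'
from h import *
c=np.array([.522,-.027]);p=np.array([.441,-.064])
for rng in [(196,186,175,164,153,142,131,120),(110,100,90,80,70,60,50,42),(36,30,25,20,17,14,12,10)]:
    q=[c+.075*np.array([np.cos(np.radians(a)),np.sin(np.radians(a))]) for a in rng]
    print([(round(v[0]-p[0],3),round(-(v[1]-p[1]),3)) for v in q]); p=q[-1]
E
```

```text
[(np.float64(0.009), np.float64(-0.016)), (np.float64(0.006), np.float64(-0.029)), (np.float64(0.006), np.float64(-0.044)), (np.float64(0.009), np.float64(-0.058)), (np.float64(0.014), np.float64(-0.071)), (np.float64(0.022), np.float64(-0.083)), (np.float64(0.032), np.float64(-0.094)), (np.float64(0.044), np.float64(-0.102))]
[(np.float64(0.012), np.float64(-0.006)), (np.float64(0.024), np.float64(-0.009)), (np.float64(0.037), np.float64(-0.01)), (np.float64(0.051), np.float64(-0.009)), (np.float64(0.063), np.float64(-0.006)), (np.float64(0.075), np.float64(0.0)), (np.float64(0.086), np.float64(0.007)), (np.float64(0.093), np.float64(0.015))]
[(np.float64(0.005), np.float64(0.006)), (np.float64(0.009), np.float64(0.013)), (np.float64(0.012), np.float64(0.018)), (np.float64(0.015), np.float64(0.025)), (np.float64(0.016), np.float64(0.028)), (np.float64(0.017), np.float64(0.032)), (np.float64(0.018), np.float64(0.035)), (np.float64(0.018), np.float64(0.037))]
```

step_arm --commands '[{"fingers":1,"dx":0.009,"dy":-0.016,"dz":0,"roll":0},{"fingers":1,"dx":0.006,"dy":-0.029,"dz":0,"roll":0},{"fingers":1,"dx":0.006,"dy":-0.044,"dz":0,"roll":0},{"fingers":1,"dx":0.009,"dy":-0.058,"dz":0,"roll":0},{"fingers":1,"dx":0.014,"dy":-0.071,"dz":0,"roll":0},{"fingers":1,"dx":0.022,"dy":-0.083,"dz":0,"roll":0},{"fingers":1,"dx":0.032,"dy":-0.094,"dz":0,"roll":0},{"fingers":1,"dx":0.044,"dy":-0.102,"dz":0,"roll":0}]' --squeeze 20

```text
time: 3.1
tool_pos: [0.4892, 0.0384, 0.0439]
tcp_rot: [3.141, 0.002, 0.001]
wrist_force: [-1.4, -3.6, 5.8]
width: 0.001
grip_force: 2.5
```

```bash
python3 - <<'E'
from h import *
b,e=read_camera("top");cv2.imwrite("pics/t1.png",cv2.resize(b[140:260,205:355],(750,600),interpolation=cv2.INTER_CUBIC));s=read_state();print(s["tool_pos"],s["wrist_force"])
E
```

```text
[0.49155955 0.03925182 0.04434719] [1.17376272 1.18927885 4.09921398]
```

View pics/t1.png

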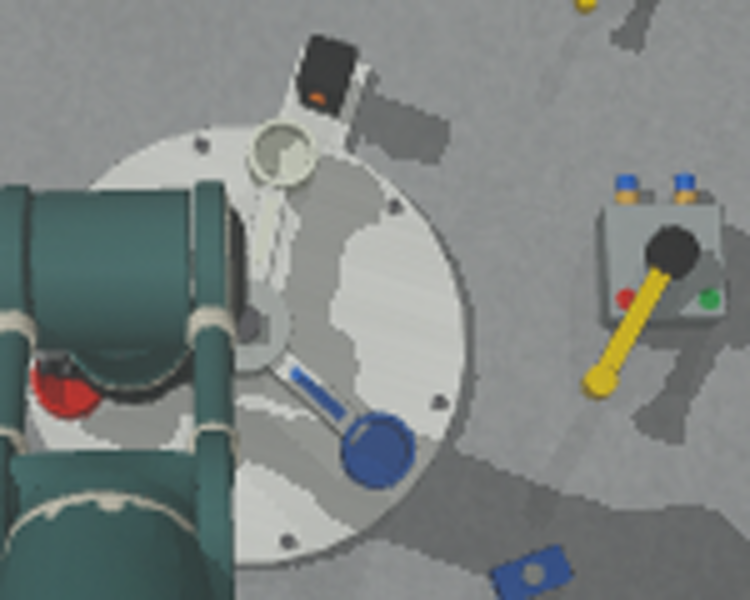

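The star is turning: red is at (65,385), blue at (378,450) and white at (283,153).

step_arm --commands '[{"fingers":1,"dx":0.012,"dy":-0.006,"dz":0,"roll":0},{"fingers":1,"dx":0.024,"dy":-0.009,"dz":0,"roll":0},{"fingers":1,"dx":0.037,"dy":-0.01,"dz":0,"roll":0},{"fingers":1,"dx":0.051,"dy":-0.009,"dz":0,"roll":0},{"fingers":1,"dx":0.063,"dy":-0.006,"dz":0,"roll":0},{"fingers":1,"dx":0.075,"dy":0,"dz":0,"roll":0},{"fingers":1,"dx":0.086,"dy":0.007,"dz":0,"roll":0},{"fingers":1,"dx":0.093,"dy":0.015,"dz":0,"roll":0}]' --squeeze 20

```text
time: 4.15
tool_pos: [0.5821, 0.0236, 0.0438]
tcp_rot: [-3.14, 0.001, -0.001]
wrist_force: [-1.6, 2.5, 5.3]
width: -0.003
grip_force: 3.0
```

```bash
python3 - <<'E'
from h import *
b,e=read_camera("top");a,e=read_camera("scene")
cv2.imwrite("pics/t2.png",np.hstack([cv2.resize(b[150:250,205:305],(400,400)),cv2.resize(a[150:250,180:320],(400,286))[:,:].copy() if 0 else cv2.resize(a[140:260,190:310],(400,400))]));s=read_state();print(s["tool_pos"],s["wrist_force"])
E
```

```text
[0.58302517 0.02266844 0.04401635] [-0.59379337 -0.1052428   5.28747621]
```

View pics/t2.png

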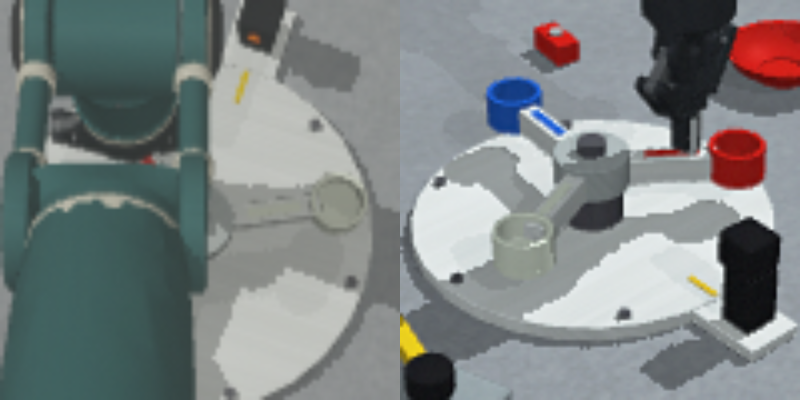

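Left (top view): the white cup is at (338,203). Right (scene view): the finger is behind the red arm, with the red cup at (737,155). Nothing is caught.

```bash
python3 - <<'E'
from h import *
p=onplane(calibration("top"),205+338/4-.4,150+203/4-.4,.076)[:2]-[.522,-.027]
print(np.degrees(np.arctan2(p[1],p[0]))+120,np.linalg.norm(p))
p=np.array([.583,.0227]);c=np.array([.522,-.027])
for a in (36,32,28,24,20,16,12,8,6,4,2):
    v=c+.076*np.array([np.cos(np.radians(a)),np.sin(np.radians(a))]);print(a,(v-p).round(4)*[1,-1])
E
```

```text
37.59894020496807 0.11855745562900712
36 [0.0005 0.005 ]
32 [0.0035 0.0094]
28 [0.0061 0.014 ]
24 [0.0084 0.0188]
20 [0.0104 0.0237]
16 [0.0121 0.0288]
12 [0.0133 0.0339]
8 [0.0143 0.0391]
6 [0.0146 0.0418]
4 [0.0148 0.0444]
2 [0.015 0.047]
```

```bash
python3 - <<'E'
from h import *
cal=calibration("scene");K=np.array(cal["intrinsics"]);T=np.array(cal["world_to_cam"])
def pr(p):
    c=T[:3,:3]@p+T[:3,3];c=K@[c[0],-c[1],-c[2]];return c[:2]/c[2]
s=read_state();t=s["tool_pos"]
crop=lambda q:((q-[190,140])*400/120).round()
for z in (0.0,.03,.08): print("tcp+",z,crop(pr(t+[0,0,z])))
print("hubtop",crop(pr(np.array([.522,-.027,.08]))))
from math import radians
for a in(20,25,30,36): print(a,crop(pr(np.array([.522+.12*np.cos(radians(a)),-.027+.12*np.sin(radians(a)),.076]))))
cam=-T[:3,:3].T@T[:3,3];print(cam)
a,d=read_camera("scene");b,e=read_camera("top")
def w(cal,u,v,dep):
    o,r=ray(cal,u,v);return o+r*dep
for x,y in((737,140),(685,120),(685,135),(685,143)): 
    u,v=190+(x-400)*.3,140+y*.3;print(x,y,w(cal,u,v,d[int(round(v)),int(round(u))]).round(3))
E
```

```text
tcp+ 0.0 [283. 174.]
tcp+ 0.03 [284. 144.]
tcp+ 0.08 [285.  91.]
hubtop [189. 145.]
20 [334. 164.]
25 [335. 157.]
30 [336. 150.]
36 [334. 142.]
[ 1.10824841 -0.92828639  0.76062834]
737 140 [0.614 0.058 0.068]
685 120 [0.59  0.012 0.105]
685 135 [0.588 0.016 0.088]
685 143 [0.588 0.017 0.079]
```

```bash
python3 - <<'E'
from h import *
a,d=read_camera("scene");cal=calibration("scene")
cv2.imwrite("pics/z.png",cv2.resize(a[140:205,240:305],(650,650),interpolation=cv2.INTER_CUBIC)[:600])
for v in range(160,196,2):
    o,r=ray(cal,275,v);print(v,(o+r*d[v,275]).round(3),a[v,275])
s=read_state();print(s["time"],s["wrist_force"],s["torque"],s["tool_pos"],s["joint_torque"])
E
```

```text
160 [0.594 0.    0.161] [28 28 24]
162 [ 0.594 -0.     0.155] [32 29 27]
164 [0.593 0.003 0.147] [27 26 21]
166 [0.593 0.003 0.141] [35 32 29]
168 [0.591 0.006 0.133] [34 33 30]
170 [0.584 0.02  0.117] [32 28 27]
172 [ 0.595 -0.     0.125] [30 28 23]
174 [ 0.599 -0.007  0.124] [41 38 36]
176 [0.591 0.007 0.107] [32 30 28]
178 [0.59  0.01  0.099] [33 30 26]
180 [0.59  0.01  0.093] [33 30 28]
182 [0.59  0.01  0.086] [35 31 27]
184 [0.591 0.009 0.081] [23 19 19]
186 [0.587 0.015 0.07 ] [ 97  97 148]
188 [0.591 0.009 0.068] [135 136 129]
190 [0.59  0.011 0.06 ] [144 146 140]
192 [0.589 0.012 0.052] [142 141 136]
194 [0.59  0.01  0.047] [177 176 169]
4.4 [ 0.94917312 -1.18524906  4.02264095] [-0.21354646 -0.18836387  0.03783958] [0.58291457 0.02275372 0.04407589] [ 6.63666129e-01 -4.17404652e+01 -2.81602281e+01  3.43395872e-01
  3.78762502e-01  4.69822960e-03]
```

View pics/z.png

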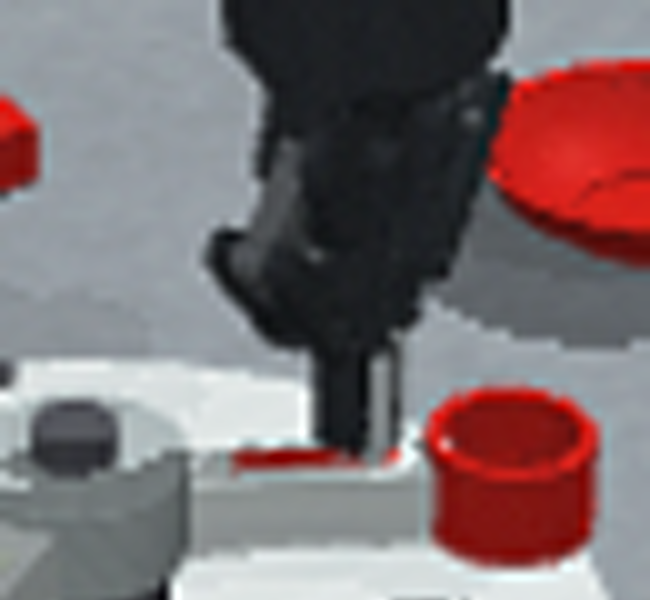

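The crop shows the fingertip at (350,455) standing on the red stripe on top of the arm, not beside it. The real finger end is therefore higher than the TCP says, and it has been dragging the arm by friction. I'll lift, step to the anticlockwise side and check the tip height.

step_arm --commands '[{"fingers":1,"dx":0,"dy":0,"dz":-0.015,"roll":0},{"fingers":1,"dx":0,"dy":0,"dz":-0.03,"roll":0},{"fingers":1,"dx":-0.01,"dy":-0.014,"dz":-0.03,"roll":0},{"fingers":1,"dx":-0.022,"dy":-0.03,"dz":-0.03,"roll":0},{"fingers":1,"dx":-0.022,"dy":-0.03,"dz":-0.03,"roll":0},{"fingers":1,"dx":-0.022,"dy":-0.03,"dz":-0.03,"roll":0}]' --squeeze 20

```text
time: 5.15
tool_pos: [0.5585, 0.0531, 0.0731]
tcp_rot: [3.141, 0.003, -0.001]
wrist_force: [-0.4, 0.3, -0.5]
width: 0.001
grip_force: 0.0
```

```bash
python3 - <<'E'
from h import *
a,d=read_camera("scene");cal=calibration("scene");K=np.array(cal["intrinsics"]);T=np.array(cal["world_to_cam"])
t=read_state()["tool_pos"];c=T[:3,:3]@t+T[:3,3];c=K@[c[0],-c[1],-c[2]];c=c[:2]/c[2];print(t,read_state()["wrist_force"],"tcp px",c,(c-[225,120])*6)
cv2.imwrite("pics/z2.png",cv2.resize(a[120:220,225:325],(600,600),interpolation=cv2.INTER_CUBIC))
E
```

```text
[0.55889941 0.05287914 0.07321336] [ 0.77297586 -0.51650652 -0.59879152] tcp px [272.88581751 176.01980342] [287.31490505 336.11882052]
```

View pics/z2.png

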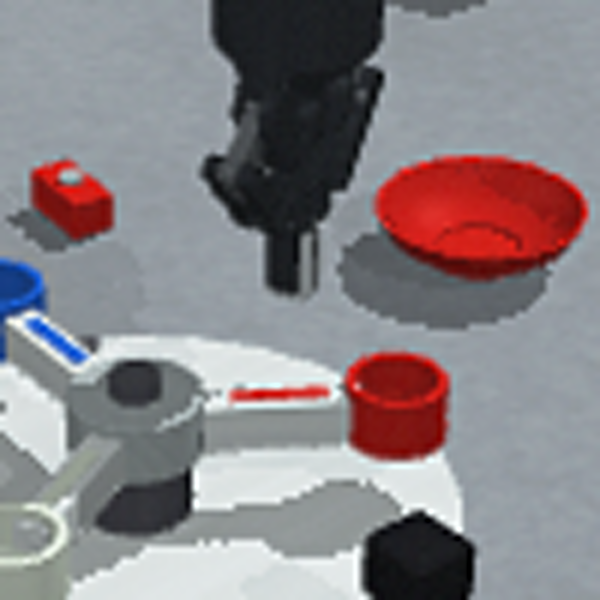

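The fingertip is at (292,295) while the TCP projects to (287,336), so the finger ends about 24 mm higher than reported. I'll lower that much further, beside the arm.

step_arm --commands '[{"fingers":1,"dx":0,"dy":0,"dz":0.012,"roll":0},{"fingers":1,"dx":0,"dy":0,"dz":0.024,"roll":0},{"fingers":1,"dx":0,"dy":0,"dz":0.036,"roll":0},{"fingers":1,"dx":0,"dy":0,"dz":0.048,"roll":0},{"fingers":1,"dx":0,"dy":0,"dz":0.048,"roll":0}]' --squeeze 20

```text
time: 5.82
tool_pos: [0.5577, 0.0526, 0.0237]
tcp_rot: [3.141, 0.001, -0.005]
wrist_force: [-0.1, 0.5, 0.2]
width: -0.0
grip_force: 0.0
```

```bash
cat >> h.py <<'E'
def look(name="m"):
    "cup pixel centres (cup rim, any visible colour) in both views -> star angle of red arm"
    ax=np.array([.522,-.027]);img={}
    for n in("top","scene"):
        b,_=read_camera(n);cal=calibration(n);img[n]=b
        for cn,lo,hi,off in(("red",(0,150,60),(8,255,255),0),("blue",(105,150,50),(125,255,255),120)):
            for a,s,c,m in blobs(b,lo,hi,(190,130,330,270),25):
                x,y,w,h=s; u=x+(w-1)/2; v=y+(h-1)/2
                p=onplane(cal,u,v,.068 if n=="top" else .062)[:2]-ax;r=np.linalg.norm(p)
                if .1<r<.14: print(n,cn,a,s,"r",r.round(3),"red angle",((np.degrees(np.arctan2(p[1],p[0]))-off+180)%360-180).round(1))
    return img
E
python3 - <<'E'
from h import *
look();s=read_state();print(s["tool_pos"],s["wrist_force"])
p=s["tool_pos"][:2];c=np.array([.522,-.027])
for a in (60,54,48,42,36,30,24,18,12,8,4):
    v=c+.078*np.array([np.cos(np.radians(a)),np.sin(np.radians(a))]);print(a,(v-p).round(3)*[1,-1])
E
```

```text
scene red 243 [283, 179, 17, 17] r 0.122 red angle 35.6
scene blue 188 [216, 163, 16, 17] r 0.118 red angle 37.1
[0.55908821 0.05267092 0.02526723] [ 0.04679106  0.18940758 -0.25805529]
60 [0.002 0.012]
54 [0.009 0.017]
48 [0.015 0.022]
42 [0.021 0.027]
36 [0.026 0.034]
30 [0.03  0.041]
24 [0.034 0.048]
18 [0.037 0.056]
12 [0.039 0.063]
8 [0.04  0.069]
4 [0.041 0.074]
```

step_arm --commands '[{"fingers":1,"dx":0.005,"dy":0.015,"dz":0,"roll":0},{"fingers":1,"dx":0.015,"dy":0.022,"dz":0,"roll":0},{"fingers":1,"dx":0.021,"dy":0.027,"dz":0,"roll":0},{"fingers":1,"dx":0.026,"dy":0.034,"dz":0,"roll":0},{"fingers":1,"dx":0.03,"dy":0.041,"dz":0,"roll":0},{"fingers":1,"dx":0.034,"dy":0.048,"dz":0,"roll":0},{"fingers":1,"dx":0.037,"dy":0.056,"dz":0,"roll":0},{"fingers":1,"dx":0.038,"dy":0.06,"dz":0,"roll":0}]' --squeeze 20

```text
time: 6.92
tool_pos: [0.5976, -0.0078, 0.0256]
tcp_rot: [-3.142, -0.0, -0.001]
wrist_force: [-0.8, 2.3, -0.2]
width: 0.001
grip_force: 1.0
```

```bash
python3 - <<'E'
from h import *
look();s=read_state();print(s["tool_pos"],s["wrist_force"])
p=s["tool_pos"][:2];c=np.array([.522,-.027]);print(np.degrees(np.arctan2(*(p-c)[::-1])))
E
```

```text
scene red 232 [276, 194, 18, 19] r 0.121 red angle -2.9
scene blue 177 [243, 160, 16, 15] r 0.119 red angle -3.0
[ 0.59766926 -0.00789754  0.02562414] [-0.48039498  0.53823324 -0.86187907]
14.168108113040288
```

step_arm --commands '[{"fingers":1,"dx":0.001,"dy":0.004,"dz":0,"roll":0},{"fingers":1,"dx":0.002,"dy":0.008,"dz":0,"roll":0},{"fingers":1,"dx":0.002,"dy":0.011,"dz":0,"roll":0},{"fingers":1,"dx":0.002,"dy":0.014,"dz":0,"roll":0},{"fingers":1,"dx":0.002,"dy":0.016,"dz":0,"roll":0},{"fingers":1,"dx":0.002,"dy":0.016,"dz":0,"roll":0}]' --squeeze 20

```text
time: 7.78
tool_pos: [0.5994, -0.0236, 0.0256]
tcp_rot: [3.141, 0.001, 0.001]
wrist_force: [-0.2, 0.8, 0.1]
width: 0.001
grip_force: 0.5
```

```bash
python3 - <<'E'
from h import *
im=look();s=read_state();print(s["tool_pos"],s["wrist_force"])
cal=calibration("scene")
for a,b,c,m in blobs(im["scene"],(18,120,80),(32,255,255),(190,130,330,270),4):
    print("yel",a,b,c,onplane(cal,*c,.014)[:2])
    d=onplane(cal,*c,.014)[:2]-[.522,-.027];print(np.degrees(np.arctan2(d[1],d[0])),np.linalg.norm(d))
cv2.imwrite("pics/z3.png",cv2.resize(im["scene"][160:240,230:330],(750,600),interpolation=cv2.INTER_CUBIC))
E
```

```text
top blue 85 [211, 208, 12, 14] r 0.125 red angle -15.5
scene red 252 [270, 198, 19, 19] r 0.121 red angle -14.0
scene blue 99 [251, 160, 12, 16] r 0.119 red angle -11.7
[ 0.59950708 -0.0235292   0.02564722] [-0.1658323   0.96269604 -0.93722252]
yel 14 [277, 223, 8, 6] [280.4, 225.3] [ 0.65107841 -0.06710809]
-17.261406414936925 0.13516616996136538
yel 59 [190, 235, 8, 14] [192.2, 242.7] [ 0.49715657 -0.24202748]
-96.59050890896683 0.21645788340881908
yel 13 [218, 267, 6, 3] [220.6, 268.2] [ 0.61103155 -0.28163718]
-70.72829008273374 0.26975305530432836
```

View pics/z3.png

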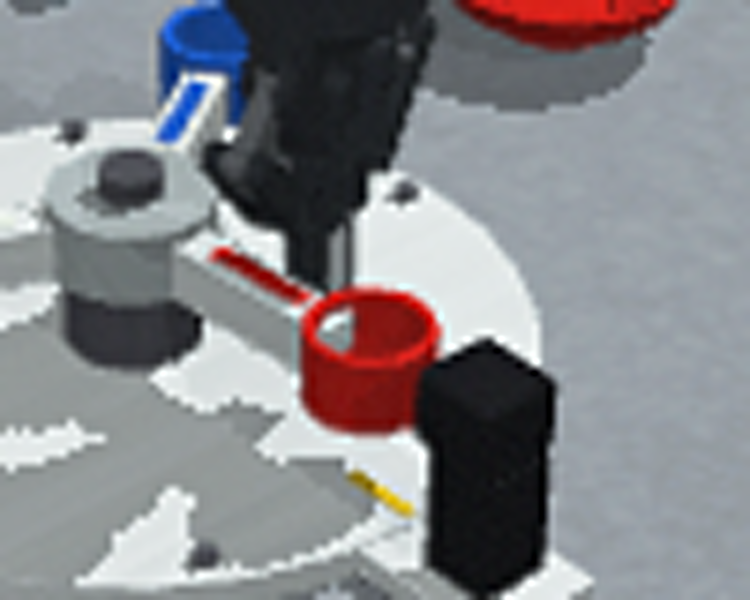

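The red cup at (370,360) sits just short of the yellow line at (380,490). Both views give the target as -17.3°, so about 3° remains.

step_arm --commands '[{"fingers":1,"dx":0,"dy":0.002,"dz":0,"roll":0},{"fingers":1,"dx":0,"dy":0.0035,"dz":0,"roll":0},{"fingers":1,"dx":0,"dy":0.0035,"dz":0,"roll":0},{"fingers":1,"dx":0,"dy":-0.004,"dz":0,"roll":0},{"fingers":1,"dx":0,"dy":-0.012,"dz":0,"roll":0},{"fingers":1,"dx":0,"dy":-0.014,"dz":-0.03,"roll":0},{"fingers":1,"dx":0,"dy":-0.014,"dz":-0.08,"roll":0},{"fingers":1,"dx":0,"dy":-0.014,"dz":-0.12,"roll":0}]' --squeeze 20

```text
time: 8.88
tool_pos: [0.5997, -0.0088, 0.1474]
tcp_rot: [3.141, 0.002, 0.002]
wrist_force: [1.6, 0.3, -0.5]
width: -0.003
grip_force: 0.0
```

step_arm --commands '[{"fingers":1,"dx":-0.02,"dy":0.04,"dz":-0.03,"roll":0},{"fingers":1,"dx":-0.05,"dy":0.09,"dz":-0.03,"roll":0},{"fingers":1,"dx":-0.08,"dy":0.13,"dz":-0.03,"roll":0},{"fingers":1,"dx":-0.1,"dy":0.165,"dz":-0.03,"roll":0},{"fingers":1,"dx":-0.12,"dy":0.19,"dz":-0.03,"roll":0},{"fingers":1,"dx":-0.13,"dy":0.2,"dz":-0.03,"roll":0},{"fingers":1,"dx":-0.13,"dy":0.2,"dz":-0.03,"roll":0}]' --squeeze 20

```text
time: 9.75
tool_pos: [0.4691, -0.2093, 0.1756]
tcp_rot: [-3.141, 0.001, -0.001]
wrist_force: [0.2, 0.6, 0.4]
width: -0.003
grip_force: 0.0
```

```bash
python3 - <<'E'
from h import *
im=look();s=read_state();print(s["time"],s["tool_pos"],s["wrist_force"])
cv2.imwrite("pics/t4.png",cv2.resize(im["top"][140:260,205:355],(750,600),interpolation=cv2.INTER_CUBIC))
E
```

```text
top red 55 [264, 165, 7, 13] r 0.125 red angle -21.2
top blue 43 [212, 210, 12, 10] r 0.121 red angle -15.1
scene red 265 [269, 199, 18, 20] r 0.123 red angle -17.5
scene blue 177 [253, 161, 16, 16] r 0.116 red angle -18.0
9.85 [ 0.46991868 -0.20862977  0.17557428] [-0.01955065  0.71115694 -0.1951856 ]
```

View pics/t4.png

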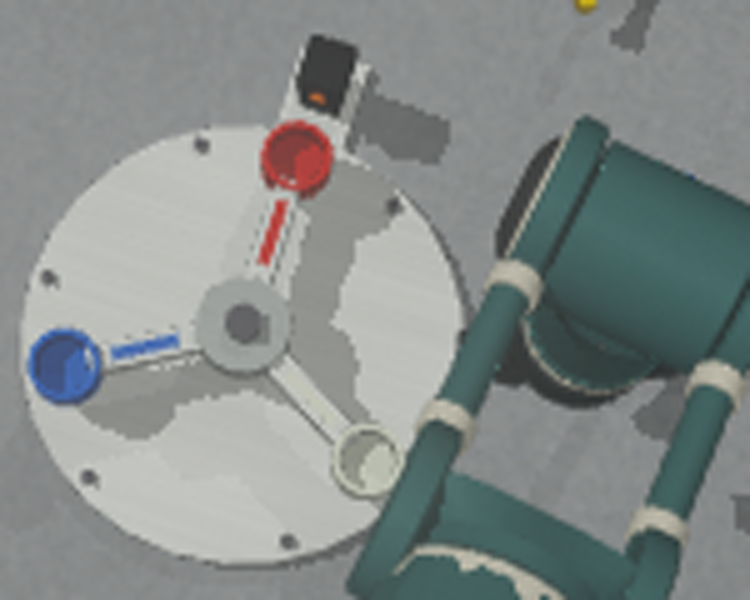

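The star is clear of the arm in this view: red (297,158), blue (66,366), white (367,461), post (328,70).

```bash
python3 - <<'E'
from h import *
cal=calibration("top")
P=lambda x,y,z:onplane(cal,205+x/5-.4,140+y/5-.4,z)[:2]
c=[P(297,158,.076),P(66,366,.076),P(367,461,.076)];m=np.array([.522,-.027]);print(np.mean(c,0))
for mm in(m,np.mean(c,0)):
  a=[np.degrees(np.arctan2(*(p-mm)[::-1])) for p in c];a=[(x-o+180)%360-180 for x,o in zip(a,(0,120,240))];print(a,np.mean(a))
# stripes
b,_=read_camera("top")
for n,lo,hi,off in(("red",(0,110,60),(8,255,255),0),("blue",(105,110,50),(125,255,255),120)):
  for ar,s,cc,k in blobs(b,lo,hi,(205,150,305,250),8):
    ys,xs=np.nonzero(k);q=np.array([onplane(cal,x,y,.07)[:2] for x,y in zip(xs,ys)]);d=q.mean(0)-m;print(n,ar,np.linalg.norm(d),np.degrees(np.arctan2(d[1],d[0]))-off)
pts=[P(x,y,.092) for x,y in((309,36),(358,49),(340,113),(294,98))];print("post",[np.degrees(np.arctan2(*(p-m)[::-1])) for p in pts])
E
```

```text
[ 0.52162431 -0.02690918]
[np.float64(-17.11552553643301), np.float64(-16.915383349454487), np.float64(-17.636112622586552)] -17.222340502824682
[np.float64(-17.104140776482637), np.float64(-17.082103080197783), np.float64(-17.482076286058145)] -17.222773380912855
red 145 0.12197815321028967 -16.524940472758598
red 31 0.06788688509427343 -16.420148243519147
blue 144 0.12037610047295341 -17.58621184629081
blue 24 0.06518549362449923 -18.959865633900577
post [np.float64(-12.428595520369978), np.float64(-22.154278452649635), np.float64(-24.15999357262049), np.float64(-12.234414069433965)]
```

Star measured at -17.2° against a target of -17.3°, which is good. Now the lever: I'll come down on its red (+y) side.

step_arm --commands '[{"fingers":1,"dx":0.03,"dy":0.006,"dz":0,"roll":0},{"fingers":1,"dx":0.062,"dy":0.013,"dz":0,"roll":0},{"fingers":1,"dx":0.062,"dy":0.013,"dz":0.03,"roll":0},{"fingers":1,"dx":0.062,"dy":0.013,"dz":0.065,"roll":0},{"fingers":1,"dx":0.062,"dy":0.013,"dz":0.1,"roll":0},{"fingers":1,"dx":0.062,"dy":0.013,"dz":0.13,"roll":0},{"fingers":1,"dx":0.062,"dy":0.013,"dz":0.148,"roll":0},{"fingers":1,"dx":0.062,"dy":0.013,"dz":0.148,"roll":0}]' --squeeze 20

```text
time: 10.9
tool_pos: [0.5305, -0.2211, 0.026]
tcp_rot: [-3.14, -0.002, 0.004]
wrist_force: [-0.6, -0.4, 0.8]
width: 0.005
grip_force: 0.0
```

```bash
python3 - <<'E'
from h import *
s=read_state();print(s["tool_pos"],s["wrist_force"])
p=s["tool_pos"][:2];c=np.array([.573,-.3095])
for a in (122,129,136,143,150,157,164,171,178,184,190,196,202,208,212,216):
    v=c+.092*np.array([np.cos(np.radians(a)),np.sin(np.radians(a))]);print(a,(v-p).round(3)*[1,-1])
    if a==171:p=v
E
```

```text
[ 0.53047838 -0.22113278  0.02597734] [-0.62230841 -0.40907542  0.8049896 ]
122 [-0.006  0.01 ]
129 [-0.015  0.017]
136 [-0.024  0.024]
143 [-0.031  0.033]
150 [-0.037  0.042]
157 [-0.042  0.052]
164 [-0.046  0.063]
171 [-0.048  0.074]
178 [-0.001  0.011]
184 [-0.001  0.021]
190 [0.   0.03]
196 [0.002 0.04 ]
202 [0.006 0.049]
208 [0.01  0.058]
212 [0.013 0.063]
216 [0.016 0.068]
```

step_arm --commands '[{"fingers":1,"dx":-0.006,"dy":0.01,"dz":0,"roll":0},{"fingers":1,"dx":-0.015,"dy":0.017,"dz":0,"roll":0},{"fingers":1,"dx":-0.024,"dy":0.024,"dz":0,"roll":0},{"fingers":1,"dx":-0.031,"dy":0.033,"dz":0,"roll":0},{"fingers":1,"dx":-0.037,"dy":0.042,"dz":0,"roll":0},{"fingers":1,"dx":-0.042,"dy":0.052,"dz":0,"roll":0},{"fingers":1,"dx":-0.046,"dy":0.063,"dz":0,"roll":0},{"fingers":1,"dx":-0.048,"dy":0.074,"dz":0,"roll":0}]' --squeeze 20

```text
time: 11.9
tool_pos: [0.4835, -0.2971, 0.0279]
tcp_rot: [3.142, 0.001, 0.001]
wrist_force: [1.7, 2.2, 1.0]
width: 0.0
grip_force: 0.9
```

step_arm --commands '[{"fingers":1,"dx":-0.001,"dy":0.011,"dz":0,"roll":0},{"fingers":1,"dx":-0.001,"dy":0.021,"dz":0,"roll":0},{"fingers":1,"dx":0,"dy":0.03,"dz":0,"roll":0},{"fingers":1,"dx":0.001,"dy":0.035,"dz":0,"roll":0},{"fingers":1,"dx":0.002,"dy":0.04,"dz":0,"roll":0},{"fingers":1,"dx":0.003,"dy":0.043,"dz":0,"roll":0},{"fingers":1,"dx":0.003,"dy":0.043,"dz":0,"roll":0}]' --squeeze 20

```text
time: 12.78
tool_pos: [0.4862, -0.3396, 0.0274]
tcp_rot: [3.141, 0.001, -0.001]
wrist_force: [0.9, 0.0, 0.9]
width: 0.001
grip_force: 0.1
```

step_arm --commands '[{"fingers":1,"dx":0.002,"dy":0.004,"dz":0,"roll":0},{"fingers":1,"dx":0.003,"dy":0.008,"dz":0,"roll":0},{"fingers":1,"dx":0.004,"dy":0.01,"dz":0,"roll":0},{"fingers":1,"dx":0.004,"dy":0.01,"dz":0,"roll":0}]' --squeeze 20

```text
time: 13.28
tool_pos: [0.4906, -0.3495, 0.0275]
tcp_rot: [3.141, 0.001, 0.0]
wrist_force: [1.4, 1.2, -0.1]
width: 0.002
grip_force: 0.8
```

```bash
cat > lev.py <<'E'
from h import *
a,_=read_camera("scene");cal=calibration("scene")
for ar,s,c,m in blobs(a,(18,150,80),(32,255,255),(150,215,240,285),10):
    ys,xs=np.nonzero(m);q=np.array([onplane(cal,x,y,.072)[:2] for x,y in zip(xs,ys)]);d=q-[.574,-.31];r=np.linalg.norm(d,axis=1);f=d[r>np.percentile(r,70)].mean(0)
    print(ar,s,c,"far",f,np.degrees(np.arctan2(f[1],f[0]))%360,r.max())
s=read_state();print(s["time"],s["tool_pos"],s["wrist_force"])
E
python3 lev.py
```

```text
359 [150, 251, 42, 13] [168.6, 255.9] far [-0.07126109 -0.06779951] 223.57405285833286 0.10817774338224988
26 [218, 267, 6, 7] [220.2, 269.9] far [ 0.08156724 -0.03157251] 338.8399036059997 0.09131397639476282
30 [208, 277, 6, 8] [210.2, 280.2] far [ 0.08136057 -0.06917069] 319.62965918203884 0.11145447937553808
13.325 [ 0.49039247 -0.34954355  0.02754545] [ 1.58263647  1.27600705 -0.01209865]
```

Lever is about at 223°, with the stop near 225°. I'll push on until the force rises.

step_arm --commands '[{"fingers":1,"dx":0.002,"dy":0.003,"dz":0,"roll":0},{"fingers":1,"dx":0.004,"dy":0.006,"dz":0,"roll":0},{"fingers":1,"dx":0.004,"dy":0.006,"dz":0,"roll":0}]' --squeeze 20

```text
time: 13.7
tool_pos: [0.4945, -0.3558, 0.0275]
tcp_rot: [3.141, 0.001, 0.0]
wrist_force: [0.6, 1.0, -0.5]
width: -0.0
grip_force: 0.5
```

```bash
python3 lev.py
```

```text
366 [150, 251, 43, 16] [168.8, 257.5] far [-0.06579373 -0.07385621] 228.3042148816067 0.1101734790306134
26 [218, 267, 6, 7] [220.2, 269.9] far [ 0.08156724 -0.03157251] 338.8399036059997 0.09131397639476282
29 [208, 277, 6, 8] [210.3, 280.1] far [ 0.08156876 -0.06829318] 320.06235576858694 0.11145447937553808
13.75 [ 0.49437086 -0.35575685  0.02747852] [-0.08778041  0.35611297 -0.05424175]
```

step_arm --commands '[{"fingers":1,"dx":0.002,"dy":0.002,"dz":0,"roll":0},{"fingers":1,"dx":0.004,"dy":0.004,"dz":0,"roll":0},{"fingers":1,"dx":0.004,"dy":0.005,"dz":0,"roll":0}]' --squeeze 20

```text
time: 14.12
tool_pos: [0.498, -0.3596, 0.0272]
tcp_rot: [-3.14, -0.0, 0.001]
wrist_force: [-0.2, 6.2, 2.0]
width: -0.0
grip_force: 2.9
```

```bash
sed -i 's/(150,215,240,285)/(120,215,240,285)/' lev.py; python3 lev.py
```

```text
377 [149, 252, 44, 16] [168.4, 258.5] far [-0.06306551 -0.07842322] 231.19484136242548 0.11139887165205965
27 [218, 267, 6, 7] [220.3, 269.8] far [ 0.08156724 -0.03157251] 338.8399036059997 0.09131397639476282
30 [208, 277, 6, 8] [210.2, 280.2] far [ 0.08136057 -0.06917069] 319.62965918203884 0.11145447937553808
14.175 [ 0.49805408 -0.35952345  0.02725526] [-0.94308472  4.08941406  2.029233  ]
```

step_arm --commands '[{"fingers":1,"dx":0.001,"dy":0.002,"dz":0,"roll":0},{"fingers":1,"dx":0.002,"dy":0.004,"dz":0,"roll":0},{"fingers":1,"dx":0.002,"dy":0.004,"dz":0,"roll":0}]' --squeeze 20

```text
time: 14.55
tool_pos: [0.498, -0.3597, 0.0271]
tcp_rot: [-3.133, -0.0, 0.009]
wrist_force: [-5.7, 15.0, 10.3]
width: -0.003
grip_force: 7.6
```

```bash
python3 lev.py
```

```text
377 [149, 252, 44, 16] [168.4, 258.6] far [-0.06304405 -0.07847615] 231.2232397790183 0.11139887165205965
27 [218, 267, 6, 7] [220.3, 269.8] far [ 0.08156724 -0.03157251] 338.8399036059997 0.09131397639476282
30 [208, 277, 6, 8] [210.2, 280.2] far [ 0.08136057 -0.06917069] 319.62965918203884 0.11145447937553808
14.6 [ 0.49804516 -0.35973545  0.0270792 ] [-6.11404847 14.88903666  9.88927176]
```

At the stop: the force rose to 15 N with no further motion. I'll back off, lift and check.

step_arm --commands '[{"fingers":1,"dx":-0.003,"dy":-0.005,"dz":0,"roll":0},{"fingers":1,"dx":-0.006,"dy":-0.015,"dz":0,"roll":0},{"fingers":1,"dx":-0.008,"dy":-0.025,"dz":0,"roll":0},{"fingers":1,"dx":-0.008,"dy":-0.025,"dz":-0.04,"roll":0},{"fingers":1,"dx":-0.008,"dy":-0.025,"dz":-0.09,"roll":0},{"fingers":1,"dx":-0.008,"dy":-0.025,"dz":-0.14,"roll":0},{"fingers":1,"dx":-0.03,"dy":0.02,"dz":-0.17,"roll":0},{"fingers":1,"dx":-0.06,"dy":0.07,"dz":-0.17,"roll":0}]' --squeeze 20

```text
time: 15.6
tool_pos: [0.4426, -0.4366, 0.2024]
tcp_rot: [3.135, 0.005, 0.01]
wrist_force: [0.0, -1.0, -0.3]
width: 0.002
grip_force: 0.0
```

step_arm --commands '[{"fingers":1,"dx":-0.04,"dy":0.05,"dz":0,"roll":0},{"fingers":1,"dx":-0.08,"dy":0.1,"dz":0,"roll":0},{"fingers":1,"dx":-0.11,"dy":0.14,"dz":0,"roll":0},{"fingers":1,"dx":-0.13,"dy":0.18,"dz":0,"roll":0},{"fingers":1,"dx":-0.14,"dy":0.2,"dz":0,"roll":0},{"fingers":1,"dx":-0.14,"dy":0.2,"dz":0,"roll":0}]' --squeeze 20

```text
time: 16.35
tool_pos: [0.2999, -0.6351, 0.197]
tcp_rot: [-3.141, 0.002, 0.0]
wrist_force: [-1.1, 1.4, -0.4]
width: -0.001
grip_force: 0.0
```

```bash
python3 lev.py; python3 - <<'E'
from h import *
im=look()
cv2.imwrite("pics/t5.png",cv2.resize(im["top"][140:260,205:355],(750,600),interpolation=cv2.INTER_CUBIC))
E
```

```text
373 [148, 252, 45, 16] [168.4, 258.6] far [-0.0633067  -0.07857203] 231.14107178393505 0.11139887165205965
27 [218, 267, 6, 7] [220.3, 269.8] far [ 0.08156724 -0.03157251] 338.8399036059997 0.09131397639476282
30 [208, 277, 6, 8] [210.2, 280.2] far [ 0.08136057 -0.06917069] 319.62965918203884 0.11145447937553808
16.4 [ 0.30067592 -0.63400019  0.19706105] [-0.75948029  1.11218883  0.46298809]
top red 56 [264, 165, 7, 13] r 0.125 red angle -21.2
top blue 43 [212, 210, 12, 10] r 0.121 red angle -15.1
scene red 268 [269, 199, 18, 20] r 0.123 red angle -17.5
scene blue 177 [253, 161, 16, 16] r 0.116 red angle -18.0
```

View pics/t5.png

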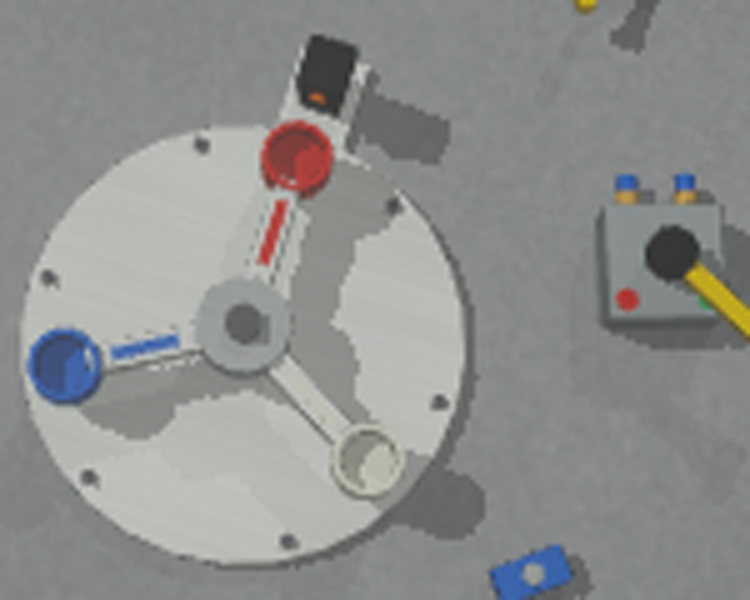

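The lever points over the green dot, from (672,252) to (750,330). The red cup at (297,158) hasn't moved and points at the post, and the blue block stands where it was.

```bash
python3 -c "
from h import *
print(finish_job())"
```

```text
the job is handed in; nothing more can be done
None
```

The job is handed in: the red cup points at the sensor post to within about half a degree, and the lever is hard against its stop over the green dot. The first part of the turn was dragged by a fingertip on top of the red arm, because the fingers end about 24 mm higher than the TCP reading says; the rest was pushed from the side.

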